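# Draw out the plunger tray of the covered carrier

### The job

The pump plungers under the dust cover are wanted for measuring: slide back the bolt at the front of the tray carrier, then hook a fingertip behind the lip of its tray and draw the tray all the way out to its stop, so that the plungers stand clear of the cover. Hook the lip, do not pinch it, and do not touch the plungers, which must stay standing in their wells; leave the valve cap, the tappet and the valve seat near the carrier where they are.

Things in the scene. Friction and masses are not known exactly. Their poses are not given: they have to be found in the camera images.
- carrier: Narrow blue painted tray carrier fixed on the worktop, with a clear dust cover over its rear. Origin at worktop height, under the middle plunger when the tray is in; own -x points out of the open front, the way the tray is drawn; own z up; -y is the right-hand side for someone facing that front. Base x = -123 to +62, y = -30 to +30 mm in this frame, side cheeks 22 mm high.
- cover_edge (a point): Middle of the top front edge of the clear dust cover, 76 mm above the worktop, at x = -55.5, y = 0 mm in the carrier's frame. The cover reaches from here to the carrier's rear and is 60 mm wide; ahead of this edge the carrier is open from above.
- tray (a joint): How far the aluminium tray is drawn out along the carrier's -x, in m: 0 fully in, 0.115 fully out against its end stop. It runs on rails with about 2.5 N of friction and stays where it is left. The shot bolt bars it after about 3 mm.
- lip_back (a point): Rear face of the upright lip across the tray's front, at mid-width, 35 mm above the worktop; moves with the tray (tray in: x = -109, y = 0 mm in the carrier's frame). The lip is 4 mm thick along x, 52 mm wide along y, its rolled top edge (6 mm thick, 1 mm proud of the rear face) tops out 50 mm above the worktop. A fingertip goes down behind it, on its +x side.
- tray_floor (a point): Middle of the bare tray floor behind the lip, 12 mm above the worktop; moves with the tray (tray in: x = -81, y = 0 mm in the carrier's frame). The bare floor is 56 mm long along x, from the lip to the white insert block (28 mm high above the worktop) that holds the plungers, and 47 mm wide between side walls 20 mm high.
- card_holder (a point): Middle of the front of a flat steel card holder with a blank card, fixed on the front of the lip: 32 mm wide along y, 10 to 43 mm above the worktop, 2 mm proud; moves with the tray (tray in: x = -115, y = +8.5 mm in the carrier's frame).
- bolt (a joint): How far the steel barrel bolt at the right front corner is slid back along the carrier's -y (outward, away from the tray), in m: 0 fully shot (it starts at 0 to 0.004), its tip across the front of the lip's right end; 0.022 fully back against its stop, its tip 6 mm clear of the lip. About 1.5 N of friction; it stays where it is left.
- bolt_knob (a point): Axis of the bolt's upright knob, 60 mm above the worktop; moves with the bolt (shot: x = -120, y = -44 mm in the carrier's frame). An 8 mm steel stem rising from the bolt (bolt's top at 36 mm) with a 15 mm ball on it, ball's top 78 mm above the worktop. On its inner (+y) side, over the lip, everything is free above 51 mm.
- bolt_block (a point): Middle of the top of the blue block that carries the bolt, 26 mm above the worktop, x = -120, y = -54 mm in the carrier's frame; the block is 24 mm along x and 48 mm along y. Two small keepers on it, 38 mm apart along y, rise to 38 mm.
- plunger_1: Dark pump plunger, 27 mm in diameter and 50 mm tall, standing loosely in a 12 mm deep well of the tray's white insert. Origin at the centre of its foot, 16 mm above the worktop, at x = -35, y = 0 mm in the carrier's frame when the tray is in; own z up. Its top is 66 mm above the worktop.
- plunger_2: Dark pump plunger, 27 mm in diameter and 50 mm tall, standing loosely in a 12 mm deep well of the tray's white insert. Origin at the centre of its foot, 16 mm above the worktop, at x = 0, y = 0 mm in the carrier's frame when the tray is in; own z up. Its top is 66 mm above the worktop.
- plunger_3: Dark pump plunger, 27 mm in diameter and 50 mm tall, standing loosely in a 12 mm deep well of the tray's white insert. Origin at the centre of its foot, 16 mm above the worktop, at x = 35, y = 0 mm in the carrier's frame when the tray is in; own z up. Its top is 66 mm above the worktop.
- cap_1: Brass-coloured valve cap, 39 mm across, 13 mm high, lying loose on the worktop near the right-hand edge (bystander); origin at the centre of its underside.
- tappet_1: Roller tappet, 41 x 30 x 34 mm, standing loose on the worktop behind the carrier (bystander); origin at the centre of its underside.
- seat_1: Dark valve seat, 26 mm across, 14 mm high, standing loose on the worktop behind the carrier (bystander); origin at the centre of its underside.

How it is judged:
On the way, in this order (a step that is already met when the one before it is completed fails the run):
1. the bolt is slid fully back while the tray is still in (value of joint bolt above 0.019 m and value of joint tray below 0.01 m), for 0.2 s.
2. the tray is drawn out to its stop (value of joint tray above 0.108 m), for 0.2 s.
At the end, for the whole second after the job is handed in: The tray stands drawn out by at least 108 of its 115 mm, the bolt is still slid back by at least 19 of its 22 mm, and all three plungers stand at rest in their wells (leaning less than 0.2 rad, feet 12 to 21 mm above the worktop) (value of joint tray above 0.108 m and value of joint bolt above 0.019 m and angle between each of plunger_1, plunger_2, plunger_3's own z axis and vertical below 0.2 rad and height (world z) of plunger_1 between 0.012 and 0.021 m and linear speed of each of plunger_1, plunger_2, plunger_3 below 0.02 m/s and height (world z) of plunger_2 between 0.012 and 0.021 m and height (world z) of plunger_3 between 0.012 and 0.021 m); the robot touches nothing.
It fails at once if a plunger is touched by the robot (more than 2 N) (contact force between any of the arm, the fingers and plunger_1 above 2 N or contact force between any of the arm, the fingers and plunger_2 above 2 N or contact force between any of the arm, the fingers and plunger_3 above 2 N).
It fails at once if a plunger is lifted out of its well or tipped (foot over 26 mm above the worktop, or leaning over 0.35 rad) (height (world z) of any of plunger_1, plunger_2, plunger_3 above 0.026 m or angle between any of plunger_1, plunger_2, plunger_3's own z axis and vertical above 0.35 rad).
It fails at once if the lip is pinched: the fingers press on the card holder on its front with over 10 N (contact force between the fingers and tray_c6 above 10 N).
It fails at once if the cap, the tappet or the seat is moved by more than 15 mm (distance of any of cap_1, tappet_1, seat_1 from where it was at the start of the episode above 0.015 m).
It also fails if it takes over 38 s, if anything falls off the work surface, if the arm or the gripper's body presses on something with over 40 N, if the wrist force passes 120 N, or if a joint passes its speed limit or range.

### The arm

A 6-joint arm with a two-finger parallel gripper is mounted at the origin on a cart in front of the work surface, level with it; the furniture and walls round the work are solid. World frame = base frame: x ahead of the robot, y to its left, z up, the work surface at z = 0. Lengths are in m, angles in rad, forces in N, time in s.
With the tool pointing down it reaches from about 0.3 to 0.775 m from the base axis. Payload 14.6 kg.
Tool frame: the origin (TCP) lies at the very end of the fingers, on their centre line; the grasp point (between the pads) lies 19 mm behind it; z points along the fingers, y is the line along which they close (so a half turn about z gives the same grasp; the last joint's range is limited). The gripper opens to 94 mm and grips with 3 to 60 N. Pads are 16 mm wide; open, the fingers measure 119 mm over their backs; the gripper's body (75 mm by 177 mm) begins 78 mm behind the grasp point.
Start: joints at [-1.199, 0.3, 1.521, -0, 1.321, -0.067], TCP at [0.234, -0.498, 0.205] pointing down, gripper open.
Joint ranges: [-3.03, 3.03], [-0.79, 2.21], [0.23, 2.52], [-1.04, 4.18], [0, 3.07], [-2.55, 2.55]. Speed limits (rad/s): [2.22, 2.22, 2.57, 3.14, 3.14, 3.14].

### API

Orientations are given as [roll, pitch, yaw] about the fixed x, y, z axes, in that order (R = Rz(yaw) Ry(pitch) Rx(roll)).
In Python, from station import ctrl gives the robot as it stands.
- The arm moves only by the shell command python3 -m pendant 'ROWS' [OPENING] [FORCE]. ROWS is JSON, a list of rows, each a list of 2 entries, a list of its own where there are three numbers: the shift along the world's x, y, z in cm, then the turn about the world's z in rad. A call has 1 to 20 rows; each row shifts and turns the commanded pose from where the row before left it; what a row does not reach is not made up. A row lasts 1/12 s, in which the tool goes at most 41.7 mm and 7.16 degrees, less where a joint would pass 70% of its speed; a pose out of reach is approached as far as the arm can. A call is refused whole if a number of a shift passes 4.17 or a number of a turn 0.125, either way. A call with a gripper value outside its range is refused whole. OPENING is the opening, from 0 (shut) to 1 (fully open), set as the call begins (- or left out, the last holds). The fingers move at their own pace and stop on an object; FORCE is the grip in N (left out, the last holds). Time passes only in rows, so rows that do not move let the fingers close. It gives the time, the measured TCP pose, the force, the opening and the grip force at its end, in the units of the state.
- ctrl.get_obs(): the state, without advancing time (a new reading comes with each control period).
- ctrl.camera(name): name is "side" or "top" or "wrist"; returns a dict with "color" (420x560x3 uint8, red, green, blue), "intrinsics" (3x3 intrinsics, pixels), "k1" (the pictures are not rectified: a ray, as slopes to the right and down, at radius r is drawn at 1 + k1 r^2 times it, then the intrinsics apply), "camera_from_world" (4x4, takes a point from world to camera coordinates). Camera axes: x right, y down, z forward; pixel columns grow to the right and rows downward; lengths in m; the calibration is good to about 2 mm. A picture is of the moment at which its call begins. There is no depth.
- ctrl.hand_in(): hands the job in; it is judged then, once.
The state is a dict: "time_s": time; "qpos": joint angles; "joint_vel": joint speeds; "tau": joint torques, N m; "ee_pos": TCP position; "eef_rot": TCP orientation; "force": force on the tool from outside, world axes, zero at the start; "moment": the same for the moment, N m; "grip_width": finger opening in m; "grip_force": force on a finger pad.
Only numpy, scipy, OpenCV 4.12 (cv2) and the standard library are available. Lean on these libraries where they do the work, as an engineer would, in place of code of your own. Each camera call takes 0.05 s, during which the arm holds its last target. There are 200 camera calls.

## Working session

There is one attempt and no reset: what is moved stays moved. The work goes in short steps, Python scripts to look and compute and a shell command to move; the robot and the scene stay as the last step left them, time stands still between calls to the robot, and variables do not carry over. Pictures are saved under pics/ and viewed, at most 10 in all, crops included, and the job is handed in when it is done.

```bash
ls; mkdir -p pics; cat > h.py <<'E'
import numpy as np, cv2
from station import ctrl
def snap(n,f):
    c=ctrl.camera(n); cv2.imwrite(f'pics/{f}.png',c['color'][:,:,::-1]); np.savez(f'pics/{f}.npz',K=c['intrinsics'],k1=c['k1'],T=c['camera_from_world']); return c
def proj(f,P):
    d=np.load(f'pics/{f}.npz'); p=np.c_[np.atleast_2d(P),np.ones(len(np.atleast_2d(P)))]@d['T'].T
    s=p[:,:2]/p[:,2:3]; r2=(s**2).sum(1,keepdims=True); s=s*(1+d['k1']*r2); return s*[d['K'][0,0],d['K'][1,1]]+d['K'][:2,2]
def onplane(f,uv,z):
    from scipy.optimize import fsolve
    return fsolve(lambda q:(proj(f,[[q[0],q[1],z]])[0]-uv),[0.5,-0.1])
E
python3 - <<'E'
from h import *
for n in('top','side'): 
    c=snap(n,n+'0'); print(n,np.linalg.inv(c['camera_from_world'])[:3].round(3).tolist(),c['k1'])
print(ctrl.get_obs())
a=np.hstack([cv2.imread('pics/top0.png'),cv2.imread('pics/side0.png')]);
E
```

```text
pics
top [[0.024, -0.994, 0.109, 0.412], [-1.0, -0.025, -0.011, -0.055], [0.013, -0.109, -0.994, 1.013]] -0.1235746665253564
side [[0.404, 0.793, -0.457, 0.892], [0.915, -0.349, 0.203, -0.248], [0.002, -0.5, -0.866, 0.842]] -0.1089548278450019
{'time_s': 0.1, 'qpos': array([-1.19863648e+00,  3.00406936e-01,  1.52150661e+00,  5.72816209e-06,
        1.32070107e+00, -6.65923939e-02]), 'joint_vel': array([ 0.00049932, -0.00032134, -0.00197583,  0.00112077, -0.00043496,
       -0.00059221]), 'tau': array([ 3.42035564e-03, -5.32637286e+01, -3.53281832e+01,  7.10439566e-02,
        2.34763155e-02, -3.85277815e-05]), 'ee_pos': array([ 0.23356393, -0.4976885 ,  0.20495303]), 'eef_rot': array([-3.14057333e+00, -7.35407826e-05,  4.38750780e-01]), 'force': array([ 0.03159846,  0.22067316, -0.12152615]), 'moment': array([-0.02457982,  0.03770208,  0.02253606]), 'grip_force': 0.0, 'grip_width': 0.0941562868936951}
```

View pics/top0.png

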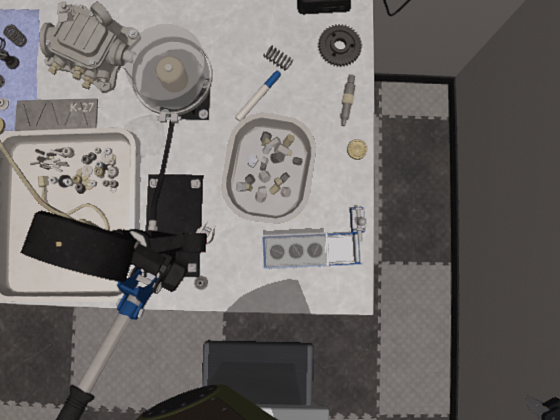

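View pics/side0.png

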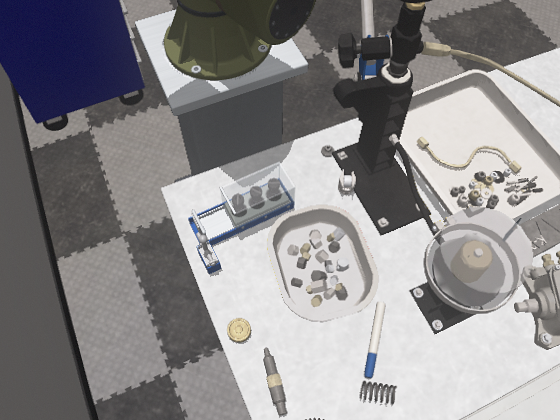

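Top view: the carrier lies at about (263–361, 205–270), with its open front to the right (world −y) and the bolt at upper right (~357, 220). Next I enlarge both views.

```bash
python3 - <<'E'
import cv2
a=cv2.imread('pics/top0.png')[195:280,255:375]; cv2.imwrite('pics/c1.png',cv2.resize(a,None,fx=6.5,fy=6.5,interpolation=cv2.INTER_CUBIC))
a=cv2.imread('pics/side0.png')[155:280,180:305]; cv2.imwrite('pics/c2.png',cv2.resize(a,(600,600),interpolation=cv2.INTER_CUBIC))
E
```

```text
(no output)
```

View pics/c1.png

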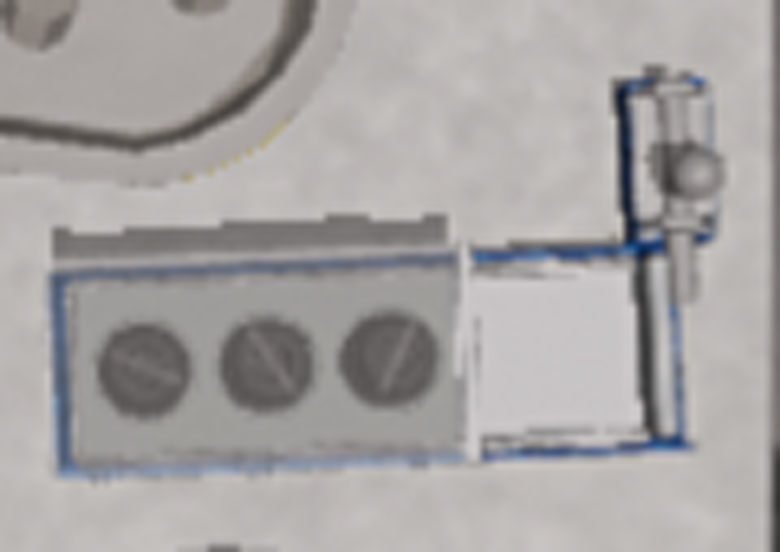

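View pics/c2.png

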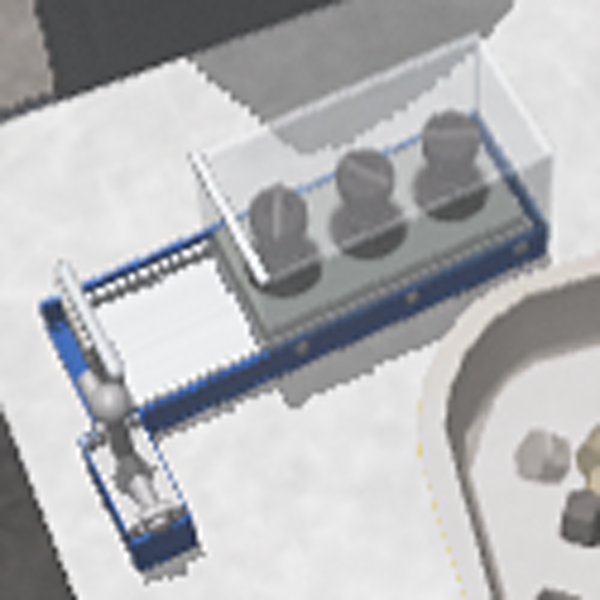

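Crops: plunger tops, ball knob (top crop 692,172; side crop 108,398), base corners and cover edge can be read clearly. I fit the pose to these.

```bash
cat > fit.py <<'E'
from h import *
from scipy.optimize import least_squares
s=.001
top=[((388,358),(-35,0,66)),((266,362),(0,0,66)),((144,370),(35,0,66)),((688,446),(-123,30,22)),((65,474),(62,30,22)),((55,270),(62,-30,22)),((463,245),(-55.5,-30,76)),((470,460),(-55.5,30,76)),((692,172),'k')]
side=[((279,210),(-35,0,66)),((365,176),(0,0,66)),((450,135),(35,0,66)),((195,155),(-55.5,30,76)),((265,280),(-55.5,-30,76)),((480,40),(62,30,76)),((552,155),(62,-30,76)),((108,398),'k')]
def res(p):
    r=[]
    for f,L,sc,o in(('top0',top,6.5,(255,195)),('side0',side,4.8,(180,155))):
        for uv,P in L:
            if P=='k':P=(-120,-44-p[3],70.5)
            P=np.array(P)*s; c,q=np.cos(p[2]),np.sin(p[2])
            W=[p[0]+c*P[0]-q*P[1],p[1]+q*P[0]+c*P[1],P[2]]
            r+=list(proj(f,W)[0]-(np.array(uv)/sc+o))
    return np.array(r)
f=least_squares(res,[.42,-.3,1.57,2],loss='soft_l1',x_scale=[.01,.01,.01,1]); p=f.x
print(p,res(p).reshape(-1,2).round(1).tolist())
np.save('pose.npy',p)
c,q=np.cos(p[2]),np.sin(p[2])
for n,P in dict(knob=(-120,-44-p[3]),pushstart=(-120,-25),lip=(-109,0),floor=(-81,0),drawn=(-224,0)).items(): print(n,(p[0]+s*(c*P[0]-q*P[1])).round(4),(p[1]+s*(q*P[0]+c*P[1])).round(4))
E
python3 fit.py
```

```text
[ 0.4457421  -0.08847565  1.63176688  1.2910874 ] [[0.5, -0.9], [-0.3, -0.8], [-1.1, -1.3], [0.1, 0.6], [-2.9, 0.1], [-2.4, -0.6], [0.1, -1.1], [0.6, -0.3], [0.0, 0.5], [-0.5, -0.3], [-0.2, -1.1], [-0.1, -0.4], [-1.5, -0.4], [-1.4, 0.7], [-0.5, -2.2], [0.5, -0.6], [-0.1, 0.7]]
knob 0.4983 -0.2055
pushstart 0.478 -0.2067
lip 0.4524 -0.1973
floor 0.4507 -0.1693
drawn 0.4594 -0.3121
```

```bash
python3 -m pendant '[[[1.69,2.08,0],-0.075],[[1.69,2.08,0],-0.075],[[1.69,2.08,0],-0.075],[[1.69,2.08,0],-0.075],[[1.69,2.08,0],-0.075],[[1.69,2.08,0],0],[[1.69,2.08,0],0],[[1.69,2.08,0],0],[[1.69,2.08,0],0],[[1.69,2.08,0],0],[[1.69,2.08,0],0],[[1.69,2.08,0],0],[[1.69,2.08,0],0],[[1.69,2.08,0],0],[[0,0,-2],0],[[0,0,-2],0],[[0,0,-2],0],[[0,0,0],0]]' 0 30
python3 - <<'E'
from h import *
snap('wrist','w1'); snap('side','s1')
a=cv2.resize(cv2.imread('pics/s1.png')[130:280,150:310],(420,394)); b=cv2.resize(cv2.imread('pics/w1.png'),(380,285))
cv2.imwrite('pics/m1.png',np.hstack([cv2.copyMakeBorder(b,0,109,0,0,0),a]))
E
```

```text
time_s: 1.6
ee_pos: [0.4687, -0.2057, 0.1418]
eef_rot: [-3.138, 0.005, 0.064]
force: [-0.5, 0.4, -1.1]
grip_width: 0.0003
grip_force: 0.0
```

View pics/m1.png

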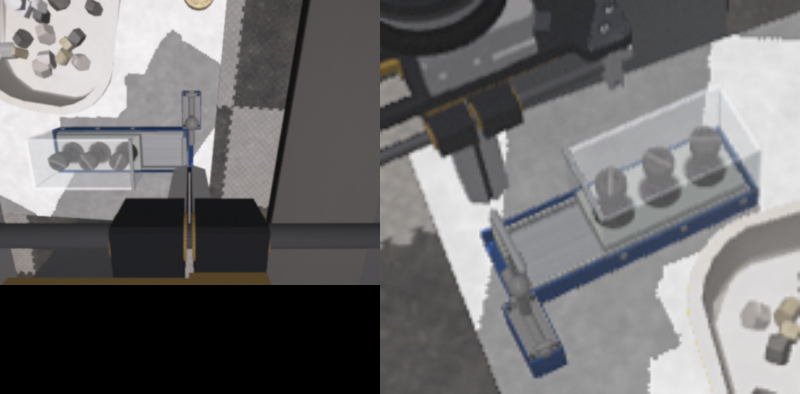

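```bash
python3 -m pendant '[[[0,0,-2.1],0],[[0,0,-2.1],0],[[0,0,-2.1],0],[[0,0,-2.1],0],[[0,0,0],0],[[0,0,0],0]]'
python3 -m pendant '[[[0.4,0.02,0],0],[[0.4,0.02,0],0],[[0.4,0.03,0],0],[[0.4,0.02,0],0],[[0.4,0.03,0],0],[[0.3,0.02,0],0],[[0.3,0.02,0],0],[[0.3,0.02,0],0],[[0,0,0],0]]'
```

```text
time_s: 2.2
ee_pos: [0.4705, -0.2069, 0.0624]
eef_rot: [3.142, -0.0, 0.064]
force: [-0.3, 0.2, 0.0]
grip_width: 0.0005
grip_force: 0.0
time_s: 2.95
ee_pos: [0.4997, -0.2048, 0.0614]
eef_rot: [-3.142, -0.0, 0.064]
force: [-0.2, -0.4, -0.0]
grip_width: 0.0003
grip_force: 0.1
```

```bash
python3 -m pendant '[[[0.15,0.01,0],0],[[0.15,0.01,0],0],[[0.15,0.01,0],0]]'; python3 - <<'E'
from h import *
snap('side','s2'); snap('top','t2')
a=cv2.resize(cv2.imread('pics/s2.png')[180:280,160:260],(390,390),interpolation=2); b=cv2.resize(cv2.imread('pics/t2.png')[190:280,300:390],(390,390),interpolation=2)
cv2.imwrite('pics/m2.png',np.hstack([b,a]))
E
```

```text
time_s: 3.2
ee_pos: [0.5036, -0.2045, 0.0613]
eef_rot: [-3.141, 0.001, 0.064]
force: [-6.4, -1.4, 1.9]
grip_width: 0.0005
grip_force: 3.5
```

View pics/m2.png

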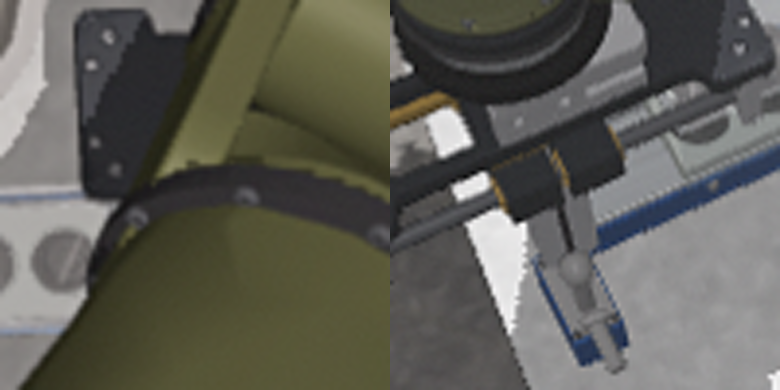

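The side view shows the fingers on the ball (~575,265) and the bolt end protruding past its block. I press a little more to confirm the stop.

```bash
python3 -m pendant '[[[0.1,0.01,0],0],[[0.1,0.01,0],0],[[0.05,0,0],0],[[0,0,0],0],[[0,0,0],0]]'; python3 - <<'E'
from h import *
p=np.load('pose.npy'); c=snap('side','s3'); cv2.imwrite('pics/x.png',cv2.imread('pics/s3.png')); 
for b in (12,18,22):
  P=np.array([-.12,-.044-b/1000]); C,q=np.cos(p[2]),np.sin(p[2]); print(b,proj('s3',[p[0]+C*P[0]-q*P[1],p[1]+q*P[0]+C*P[1],.0705]))
E
```

```text
time_s: 3.72
ee_pos: [0.5043, -0.2045, 0.061]
eef_rot: [-3.141, 0.005, 0.064]
force: [-16.3, -1.4, 7.6]
grip_width: 0.0001
grip_force: 8.2
12 [[205.01699234 243.84251986]]
18 [[206.48361355 246.80335284]]
22 [[207.46678909 248.78728817]]
```

```bash
python3 -m pendant '[[[-0.5,0,0],0],[[-0.5,0,0],0],[[0,0,2],0],[[0,0,2],0],[[-1.5,0.97,0],0],[[-1.5,0.97,0],0],[[-1.5,0.97,0],0],[[0,0,-1.5],0],[[0,0,-1],0],[[0,0,0],0],[[0,0,0],0]]'; python3 - <<'E'
from h import *
snap('side','s4'); snap('wrist','w4')
a=cv2.resize(cv2.imread('pics/s4.png')[155:275,175:295],(400,400),interpolation=2); b=cv2.resize(cv2.imread('pics/w4.png')[110:410,140:440],(400,400),interpolation=2)
cv2.imwrite('pics/m4.png',np.hstack([b,a]))
E
```

```text
time_s: 4.68
ee_pos: [0.4513, -0.1754, 0.0762]
eef_rot: [-3.141, 0.001, 0.064]
force: [0.4, 0.4, 0.7]
grip_width: 0.0006
grip_force: 0.0
```

View pics/m4.png

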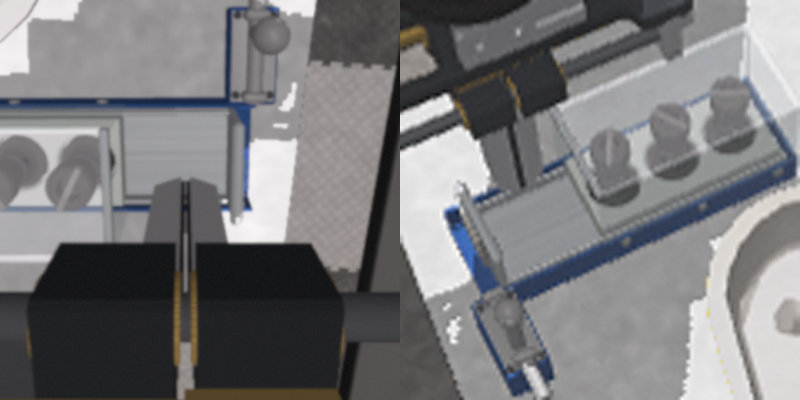

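The bolt tip is clear of the lip, and the fingertips (wrist crop ~155–220) stand between the cover edge (~105) and the lip (~235). Going down.

```bash
python3 -m pendant '[[[0,0,-1.5],0],[[0,0,-1.5],0],[[0,0,-1],0],[[0,0,-0.4],0],[[0,0,0],0]]' && python3 -m pendant '[[[0.02,-0.3,0],0],[[0.02,-0.3,0],0],[[0.01,-0.2,0],0],[[0.01,-0.2,0],0],[[0.01,-0.2,0],0],[[0.02,-0.3,0],0],[[0.02,-0.3,0],0],[[0,0,0],0]]'
```

```text
time_s: 5.2
ee_pos: [0.4511, -0.1752, 0.0319]
eef_rot: [-3.141, 0.001, 0.064]
force: [-0.4, -0.3, -0.4]
grip_width: 0.0005
grip_force: 0.0
time_s: 5.87
ee_pos: [0.4524, -0.1938, 0.0325]
eef_rot: [3.141, -0.0, 0.064]
force: [-0.1, 0.1, 0.5]
grip_width: 0.0008
grip_force: 0.0
```

```bash
python3 -m pendant '[[[0.02,-0.3,0],0],[[0.03,-0.5,0],0],[[0.03,-0.5,0],0],[[0.03,-0.5,0],0],[[0.03,-0.5,0],0],[[0.03,-0.5,0],0],[[0.03,-0.5,0],0],[[0.03,-0.5,0],0],[[0.03,-0.5,0],0]]'; python3 -m pendant '[[[0.03,-0.5,0],0],[[0.03,-0.5,0],0],[[0.03,-0.5,0],0],[[0.03,-0.5,0],0],[[0.03,-0.5,0],0],[[0.03,-0.5,0],0],[[0.03,-0.5,0],0],[[0.03,-0.5,0],0],[[0.03,-0.5,0],0],[[0.02,-0.3,0],0]]'; python3 - <<'E'
from h import *
snap('side','s5')
cv2.imwrite('pics/m5.png',cv2.resize(cv2.imread('pics/s5.png')[150:300,130:330],(800,600),interpolation=2))
E
```

```text
time_s: 6.62
ee_pos: [0.455, -0.2368, 0.0324]
eef_rot: [3.142, -0.0, 0.064]
force: [2.2, 2.6, 0.8]
grip_width: 0.001
grip_force: 1.5
time_s: 7.45
ee_pos: [0.4578, -0.285, 0.0324]
eef_rot: [3.141, 0.0, 0.064]
force: [1.8, 3.0, 0.6]
grip_width: 0.0003
grip_force: 1.3
```

View pics/m5.png

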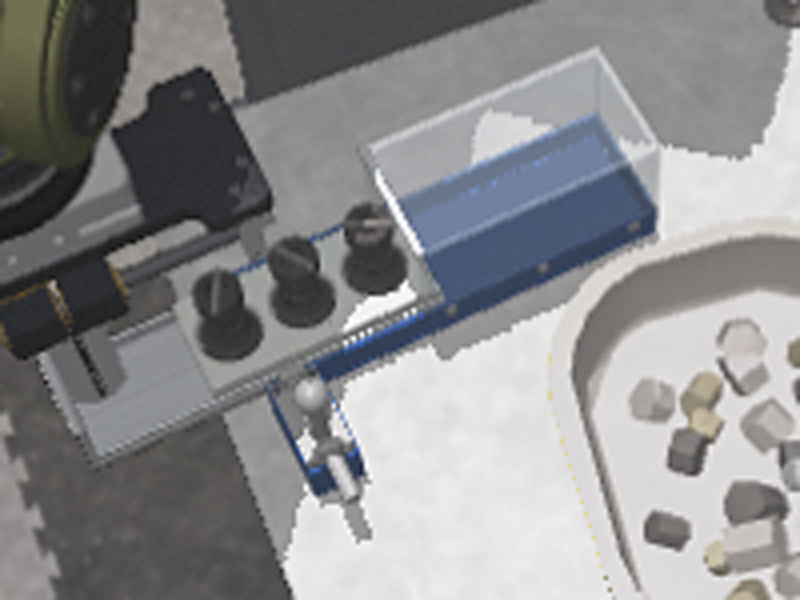

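The tray is about 100 mm out: the lip is at the left (~70,410), and the plungers at (230,310), (300,280) and (375,250) are upright and nearly clear of the cover. On to the stop, gently.

```bash
python3 -m pendant '[[[0.02,-0.3,0],0],[[0.02,-0.3,0],0],[[0.01,-0.2,0],0],[[0.01,-0.2,0],0],[[0.01,-0.15,0],0]]';python3 -m pendant '[[[0.01,-0.15,0],0],[[0.01,-0.15,0],0],[[0.01,-0.1,0],0]]'
```

```text
time_s: 7.92
ee_pos: [0.4585, -0.2959, 0.0324]
eef_rot: [-3.142, 0.0, 0.064]
force: [-0.1, 3.1, 0.7]
grip_width: 0.0007
grip_force: 1.3
time_s: 8.17
ee_pos: [0.4588, -0.2998, 0.0324]
eef_rot: [-3.141, 0.0, 0.064]
force: [-1.0, 8.7, 1.5]
grip_width: 0.0002
grip_force: 4.6
```

```bash
python3 -m pendant '[[[0.01,-0.1,0],0],[[0.01,-0.1,0],0],[[0,-0.1,0],0],[[0,0,0],0],[[0,0,0],0]]'; python3 -m pendant '[[[0,0.4,0],0],[[0,0.4,0],0],[[0,0.4,0],0],[[0,0,1.5],0],[[0,0,2],0],[[0,0,2.5],0],[[0,0,2.5],0],[[0,0,2.5],0],[[0,-2,2.5],0],[[0,-2,1],0],[[0,-2,0],0],[[0,-2,0],0],[[0,0,0],0],[[0,0,0],0]]'; python3 - <<'E'
from h import *
snap('side','s6')
cv2.imwrite('pics/m6.png',cv2.resize(cv2.imread('pics/s6.png')[150:300,130:330],(800,600),interpolation=2))
E
```

```text
time_s: 8.58
ee_pos: [0.4587, -0.3001, 0.0322]
eef_rot: [-3.136, 0.002, 0.064]
force: [-2.6, 23.3, 9.6]
grip_width: 0.0008
grip_force: 11.6
time_s: 9.75
ee_pos: [0.4588, -0.3711, 0.177]
eef_rot: [-3.141, 0.0, 0.062]
force: [0.8, 0.2, -0.7]
grip_width: 0.0006
grip_force: 0.0
```

View pics/m6.png

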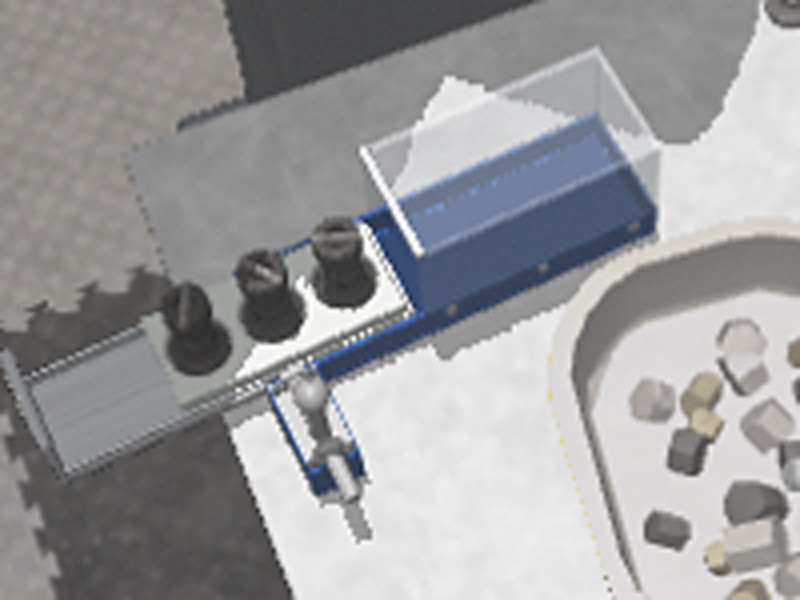

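The tray is against its stop (23 N felt), the plungers at (195,325), (270,295) and (340,265) are upright and clear of the cover, the bolt is back and the arm is free. Handing in.

```bash
python3 -c "
from station import ctrl
print(ctrl.hand_in())"
```

```text
the job is handed in; nothing more can be done
None
```

The bolt is slid back and the tray drawn out to its stop, with all three plungers upright and clear of the cover; the job is handed in at about 10 s (no verdict was returned).

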